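Take the sauce bottle from its cradle and tip it over the eggs

ROBOT

A 6-joint arm with a two-finger parallel gripper is mounted at the origin on a cart in front of the work surface, level with it; the furniture and walls round the work are solid. World frame = base frame: x ahead of the robot, y to its left, z up, the work surface at z = 0. Lengths are in mm, angles in rad, forces in N, time in s.
With the tool pointing down it reaches from about 250 to 800 mm from the base axis. Payload 3.9 kg.
Tool frame: the origin (TCP) lies midway between the tips of the shut fingers; the grasp point (between the pads) lies 19 mm behind it; z points along the fingers, y is the line along which they close (so a half turn about z gives the same grasp; the last joint's range is limited). The gripper opens to 85 mm and grips with 20 to 120 N. Pads are 22 mm wide; open, the fingers measure 114 mm over their backs; the gripper's body (76 mm by 85 mm) begins 54 mm behind the grasp point. The pads swing forward as they close: fully open they stand 13 mm farther back than shut.
Start: joints at [1.344, 0.26, -0.138, 1.173, 0, 1.571], TCP at [118.048, 511.546, 193.704] pointing down, gripper open.
Joint ranges: [-2.78, 2.78], [-0.83, 1.72], [-1.28, 1.37], [-1.9, 2.12], [-1.57, 1.48], [-3.14, 3.14]. Speed limits (rad/s): [2.57, 2.57, 3.14, 3.14, 3.14, 3.14].

INTERFACE

Orientations are given as a rotation vector (axis times angle).
In Python, from plant import manip gives the robot as it stands.
- The arm moves only by the tool servo_tool, never from a script. Its argument "commands" is a list of rows, each a list of 3 entries, a list of its own where there are three numbers: the shift along the tool's x, y, z in m, then the turn, a rotation vector about the tool's x, y, z in rad, then the gripper's target within -1 to 1 (shut at 1, half-way at 0, fully open at -1). A call has 1 to 5 rows; each row is the pose to reach, as a shift and turn from the pose commanded when the call began, along the tool's axes at that moment; what a row does not reach only later rows make up. A row lasts 1/10 s, in which the tool goes at most 50 mm and 8.59 degrees, less where a joint would pass 70% of its speed; a pose out of reach is approached as far as the arm can. A call with a gripper value outside its range is refused whole. The fingers move at their own pace and stop on an object; "force" is the grip in N (left out, the last holds). Time passes only in rows, so rows that repeat a pose let the fingers close. It gives the time, the measured TCP pose, the force, the opening and the grip force at its end, in the units of the state.
- manip.state(): the state, without advancing time (a new reading comes with each control period).
- manip.read_camera(name): name is "scene" or "top" or "wrist"; returns a dict with "pixels" (420x560x3 uint8, red, green, blue), "fovy" (degrees; the focal length in pixels is half the picture's height over the tangent of half this angle, whatever the lens; pixels are square), "cx", "cy" (the principal point, pixels), "T" (4x4, takes a point from camera to world coordinates). Camera axes: x right, y down, z forward; pixel columns grow to the right and rows downward; lengths in mm; the calibration is good to about 2 mm. A picture is of the moment at which its call begins. There is no depth.
- manip.finish_job(): hands the job in; it is judged then, once.
The state is a dict: "clock": time; "q": joint angles; "joint_vel": joint speeds; "joint_efforts": joint torques, N m; "eef_pos": TCP position; "tool_rot": TCP orientation; "contact_force": force on the tool from outside, world axes, zero at the start; "torque": the same for the moment, N m; "gripper_width": opening from 0.0 (shut) to 1.0 (fully open); "gripper_force": force on a finger pad.
Only numpy, scipy, OpenCV 4.12 (cv2) and the standard library are available. Lean on these libraries where they do the work, as an engineer would, in place of code of your own. Each camera call takes 0.05 s, during which the arm holds its last target. There are 200 camera calls.

TASK

Draw the red sauce bottle out of its sloping cradle and, keeping its nozzle from pointing downwards on the way so that nothing drips, carry it over to the dish of eggs. There tip it until the nozzle points clearly downwards (25 degrees or more below level) at the middle of the dish, a few centimetres and at most ten above the eggs, and finish holding it still like that, without touching the eggs or dish. Leave the brown bottle, the eggs, the dish, the pepper shaker and the spice jar where they are.

Things in the scene. Friction and masses are not known exactly. Their poses are not given: they have to be found in the camera images.
- bottle_red: red squeeze bottle, loose, 0.13 to 0.27 kg: round body 52 mm wide to 123 mm along z, white shoulder 38 mm wide to 142 mm, thin nozzle to 165 mm. Origin: centre of its underside; z to the nozzle. At first it lies in its cradle, nozzle 30 degrees above level and roughly towards -y (the robot's right). From z = 46 mm on it is free on both sides for fingers; grip across it at 72 mm
- red_nozzle (a point): tip of the red bottle's nozzle, on the bottle's axis 165 mm from its underside
- cradle: white and steel bottle cradle on a post, fixed, 140 x 90 mm base. Origin: centre of its underside; x: level direction of the nozzle. The bottle's underside is 127 mm up; its lowest 40 mm stand in a cup closed all round (29 mm inner radius): draw the bottle out along its axis by 45 mm or more. A spine and a low wire saddle lie under the bottle, 23 mm or more below its axis
- bottle_brown: brown squeeze bottle with a white nozzle, 56 mm in diameter, 180 mm high, standing loose at the back, in a row with the pepper shaker and the spice jar (which is where changes). Origin: centre of its underside
- egg_dish: round shallow steel dish, 138 mm in diameter, 17 mm high, loose on the worktop (its surface is at z = 0). Origin: centre of its underside. Note on the room: a wooden board on posts stands between robot and worktop (x 0.228 to 0.303, y -0.70 to 0.24, top edge at z = 0.51); the arm must come round its left end or over it and reach over it, so lean the gripper sideways, not towards the robot
- egg_a: brown egg, 43 x 54 mm, lying loose in the dish, top about 47 mm above the worktop. Origin at its underside as it lay at first
- egg_b: second egg, same
- pepper_shaker: pepper shaker, 44 mm in diameter, 90 mm high, loose, in the row at the back. Origin: centre of its underside
- spice_jar: spice jar with green cap, 46 mm in diameter, 106 mm high, loose, in the row at the back. Origin: centre of its underside

How it is judged (in metres and radians):
On the way:
1. the red bottle is drawn out of its cradle and held clear of it (moved 80 mm, underside higher than 140 mm), its nozzle not yet pointing below level (distance of bottle_red from where it was at the start of the episode above 0.08 m and height (world z) of bottle_red above 0.14 m and contact force between bottle_red and cradle below 0.1 N and contact force between bottle_red and the fingers above 1 N and angle between bottle_red's own z axis and vertical below 1.6 rad), for 0.1 s.
At the end, for the whole second after the job is handed in: The gripper holds the red bottle still in the air, touching nothing else, its axis 20 degrees or more below level, the nozzle tip within 45 mm (level) of the dish centre and 60 to 165 mm above the worktop; the dish and all bystanders within 20 mm of their starts, both eggs in the dish (angle between bottle_red's own z axis and vertical above 1.92 rad and horizontal distance between red_nozzle and egg_dish below 0.045 m and height (world z) of red_nozzle between 0.06 and 0.165 m and height (world z) of bottle_red above 0.1 m and contact force between bottle_red and the fingers above 1 N and contact force between bottle_red and egg_dish below 0.1 N and contact force between bottle_red and egg_a below 0.1 N and contact force between bottle_red and egg_b below 0.1 N and contact force between bottle_red and cradle below 0.1 N and contact force between bottle_red and bottle_brown below 0.1 N and linear speed of bottle_red below 0.03 m/s and distance of each of egg_dish, bottle_brown, pepper_shaker, spice_jar from where it was at the start of the episode below 0.02 m and horizontal distance between each of egg_a, egg_b and egg_dish below 0.07 m); the arm keeps its last pose, push and grip.
It fails at once if the red bottle's nozzle points more than 5 degrees below level while its tip is more than 100 mm (horizontally) from the dish's centre (angle between bottle_red's own z axis and vertical above 1.66 rad and horizontal distance between red_nozzle and egg_dish above 0.1 m).
It fails at once if the brown bottle, pepper shaker or spice jar is moved by more than 20 mm (distance of any of bottle_brown, pepper_shaker, spice_jar from where it was at the start of the episode above 0.02 m).
It fails at once if the dish is pushed by more than 20 mm (distance of egg_dish from where it was at the start of the episode above 0.02 m).
It fails at once if the bottle presses on an egg or the dish (contact force between bottle_red and egg_a above 1 N or contact force between bottle_red and egg_b above 1 N or contact force between bottle_red and egg_dish above 1 N).
It fails at once if the robot touches an egg or the dish (contact force between the arm and egg_a above 1 N or contact force between the arm and egg_b above 1 N or contact force between the arm and egg_dish above 1 N).
It also fails if it takes over 43 s, if anything falls off the work surface, if the arm or the gripper's body presses on something with over 40 N, if the wrist force passes 120 N, or if a joint passes its speed limit or range.

## Working session

There is one attempt and no reset: what is moved stays moved. The work goes in short steps, Python scripts to look and compute and a tool call to move; the robot and the scene stay as the last step left them, time stands still between calls to the robot, and variables do not carry over. Pictures are saved under pics/ and viewed, at most 10 in all, crops included, and the job is handed in when it is done.

Besides the shell and the picture viewer there is one more tool, called after ">>>" as name(argument=value, ...) on one line, values as JSON. servo_tool: Moves the arm, as the interface text tells. Its arguments: {"type":"object","properties":{"commands":{"type":"array","items":{"type":"array"}},"force":{"type":"number"}},"required":["commands"]}

```bash
ls; mkdir -p pics; python3 - <<'E'
from plant import manip
import cv2,numpy as np,pickle
s=manip.state();print(s)
d={}
for n in("scene","top"):
    c=manip.read_camera(n);d[n]=c
    cv2.imwrite(f"pics/{n}0.png",c["pixels"][:,:,::-1]);print(n,c["fovy"],c["cx"],c["cy"],c["T"])
pickle.dump(d,open("c.pkl","wb"))
E
```

```text
pics
{'clock': 0.0, 'q': array([ 1.34401539e+00,  2.60688532e-01, -1.39375647e-01,  1.17268270e+00,
       -3.93968715e-05,  1.57081806e+00]), 'joint_vel': array([ 0.00058974,  0.00060273, -0.00113413, -0.00060912, -0.00017188,
       -0.0002663 ]), 'joint_efforts': array([-1.41091850e-04, -4.05683541e+01,  2.53923708e+01,  1.87545450e-02,
       -9.50883464e-05, -1.52174540e-07]), 'eef_pos': array([117.88730766, 510.82403512, 192.86010617]), 'tool_rot': array([-3.55476952e-01, -3.12123223e+00,  3.05107050e-03]), 'contact_force': array([ 0.2671922 , -0.51065211,  0.14689439]), 'torque': array([ 0.01713521,  0.0265829 , -0.00239591]), 'gripper_force': 0.0, 'gripper_width': 1.0030139672745773}
scene 56.32835244213293 277.7043205413476 212.53449342879435 [[-9.22921260e-01 -2.28309222e-01  3.09985882e-01  2.50275979e+02]
 [-3.84294137e-01  5.94677309e-01 -7.06170598e-01  7.54178372e+02]
 [-2.31163102e-02 -7.70865615e-01 -6.36578227e-01  7.29417464e+02]
 [ 0.00000000e+00  0.00000000e+00  0.00000000e+00  1.00000000e+00]]
top 52.462149183778784 270.10775894664783 207.1679682390868 [[ 1.04285232e-02 -9.81286287e-01  1.92271864e-01  3.75141180e+02]
 [-9.99413995e-01 -1.64976764e-02 -2.99915521e-02  1.32518433e+02]
 [ 3.26023378e-02 -1.91846424e-01 -9.80883294e-01  1.09690691e+03]
 [ 0.00000000e+00  0.00000000e+00  0.00000000e+00  1.00000000e+00]]
```

View pics/scene0.png

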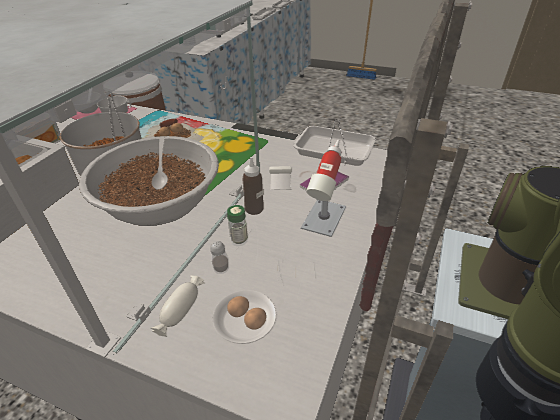

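View pics/top0.png

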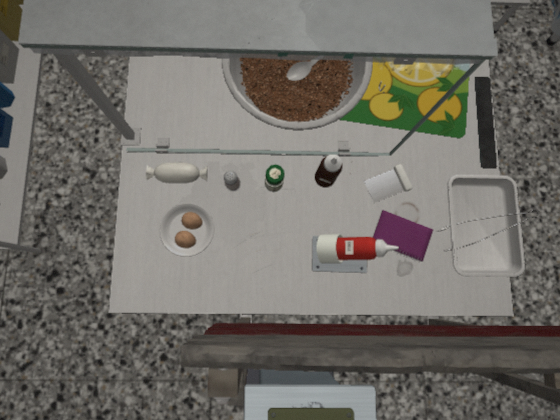

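The scene view shows the red bottle at about (326,170), the dish at (244,316), and the brown bottle, jar and shaker at (253,190), (237,225) and (219,257). In the top view the nozzle tip is at (397,247), the cup at (328,248) and the dish at (188,230). I'll look closer at the bottle and dish.

```bash
cat > h.py <<'E'
import numpy as np,pickle
def proj(c,P):
    T=np.array(c["T"]);p=(np.atleast_2d(P)-T[:3,3])@T[:3,:3]
    f=c["pixels"].shape[0]/2/np.tan(np.radians(c["fovy"]/2))
    return p[:,:2]/p[:,2:]*f+[c["cx"],c["cy"]]
def ray(c,uv,z):
    T=np.array(c["T"]);f=c["pixels"].shape[0]/2/np.tan(np.radians(c["fovy"]/2))
    d=T[:3,:3]@[(uv[0]-c["cx"])/f,(uv[1]-c["cy"])/f,1];return T[:3,3]+d*(z-T[2,3])/d[2]
E
python3 - <<'E'
from h import *;import cv2
d=pickle.load(open("c.pkl","rb"))
a=cv2.resize(d["top"]["pixels"][220:290,300:410,::-1],None,fx=7,fy=7,interpolation=2)[:,:770]
cv2.imwrite("pics/a.png",a[:, :])
t=d["top"];s=d["scene"]
for n,uv,z in[("dish",(188,230),17),("brown top",(337,159),180),("pepper top",(229,170),90),("jar top",(274,172),106),("tip",(397,247),209.5),("cupbase",(320,248),127)]:print(n,ray(t,uv,z).round())
for n,uv,z in[("dish",(244.5,315),17),("brown top",(253,166),180),("pepper top",(216,243),90),("jar top",(236,208),106),("tip",(342,130),209.5)]:print('scene',n,ray(s,uv,z).round())
for x in(200,):
  for uv in((150,150),(388,154)):print(ray(t,uv,0).round())
E
```

```text
dish [524. 308.  17.]
brown top [668. -45. 180.]
pepper top [663. 203.  90.]
jar top [656.  94. 106.]
tip [ 468. -163.  210.]
cupbase [472. -12. 127.]
scene dish [530. 313.  17.]
scene brown top [650.  -6. 180.]
scene pepper top [654. 201.  90.]
scene jar top [660.  84. 106.]
scene tip [ 475. -218.  210.]
[740. 421.   0.]
[ 743. -220.    0.]
```

View pics/a.png

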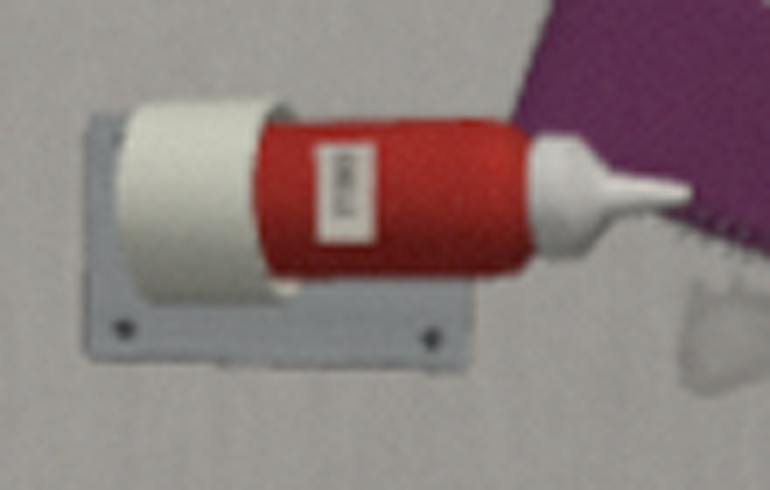

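```bash
python3 - <<'E'
from h import *;import cv2
from scipy.optimize import least_squares
d=pickle.load(open("c.pkl","rb"));t=d["top"];s=d["scene"]
def pts(p,ss):
    x,y,w=p;a=np.array([np.cos(np.radians(30))*np.cos(w),np.cos(np.radians(30))*np.sin(w),.5])
    return np.array([x,y,127])+np.outer(ss,a)
S=[165,123,44];U=np.array([(398.6,247.4),(375.5,248.2),(338,248.6)])-[.4,.4]
r=least_squares(lambda p:(proj(t,pts(p,S))-U).ravel(),[472,-12,-1.57])
print(r.x,np.degrees(r.x[2]),r.fun.round(1))
for uv in[(88,358),(470,370),(85,112)]:print(ray(t,(300+uv[0]/7,220+uv[1]/7),6).round())
a=cv2.resize(s["pixels"][120:245,200:375,::-1],None,fx=4.5,fy=4.5,interpolation=2)
for u,v in proj(s,pts(r.x,[0,44,123,165])):cv2.circle(a,(int((u-200)*4.5),int((v-120)*4.5)),2,(255,0,0),-1)
cv2.imwrite("pics/b.png",a)
E
```

```text
[470.67985022 -16.35046104  -1.59184441] -91.20596660816338 [-2.8  0.2  0.4 -0.2  2.6  0.1]
[425. -11.   6.]
[ 422. -150.    6.]
[515. -10.   6.]
```

View pics/b.png

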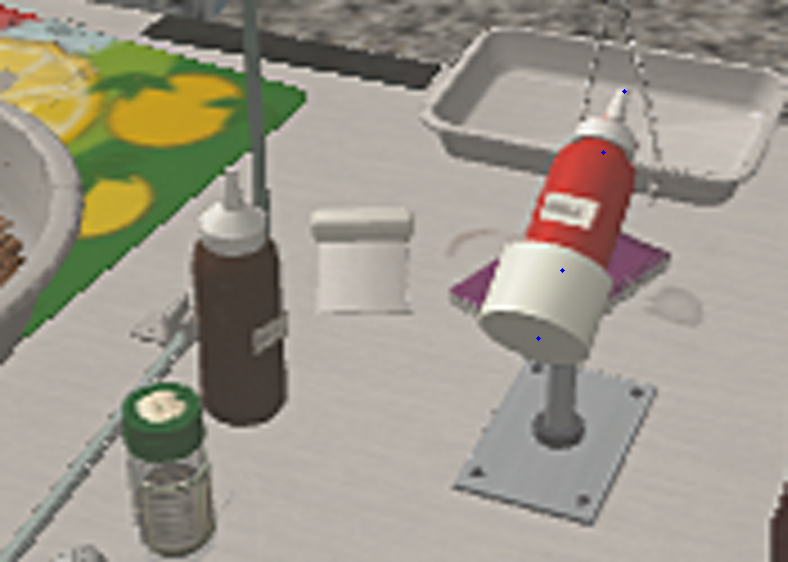

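The fit matches both views: the underside is at about (471,-21,127), the axis at yaw -91°, and the tip in the scene crop lies at (627,88) against the predicted (624,91). The plate measures 90 x 139 mm, as it should. I'll lift first and log joints, so I can fit the arm's kinematics.

>>> servo_tool(commands=[[[0,0,-0.05],[0,0,0],-1],[[0,0,-0.1],[0,0,0],-1],[[0,0,-0.15],[0,0,0],-1],[[0,0,-0.2],[0,0,0],-1],[[0,0,-0.25],[0,0,0],-1]])

```text
clock: 0.6
eef_pos: [117.9, 510.9, 445.5]
tool_rot: [0.356, 3.121, 0.0]
contact_force: [-0.4, 1.7, 0.0]
gripper_width: 1.003
gripper_force: 0.0
```

```bash
cat >> h.py <<'E'
def log():
    from plant import manip
    s=manip.state()
    open("log.txt","a").write(" ".join(map(str,[*s["q"],*s["eef_pos"],*s["tool_rot"]]))+"\n")
    print(round(s["clock"],2),s["q"].round(3),s["eef_pos"].round(1),s["tool_rot"].round(3),"F",s["contact_force"].round(1),"g",round(s["gripper_width"],2),round(s["gripper_force"],1));return s
E
python3 -c "
from h import *;log()"
```

```text
0.6 [ 1.344  0.305  0.586  1.852 -0.     1.571] [117.9 510.9 445.5] [0.356 3.121 0.   ] F [-0.4  1.7  0. ] g 1.0 0.0
```

>>> servo_tool(commands=[[[0,0.02,0],[0.1,0,0],-1],[[0,0.04,0],[0.2,0,0],-1],[[0.02,0.06,0],[0.2,0.1,0],-1],[[0.03,0.06,0],[0.2,0.2,0],-1],[[0.03,0.06,0],[0.2,0.2,0],-1]])

```text
clock: 1.1
eef_pos: [97.7, 563.4, 416.3]
tool_rot: [-0.338, -2.894, 0.222]
contact_force: [0.4, -0.8, 0.2]
gripper_width: 1.005
gripper_force: 0.0
```

```bash
python3 -c "
from h import *;log()"
```

```text
1.1 [1.281 0.591 0.947 2.116 0.189 1.496] [ 97.7 563.4 416.3] [-0.338 -2.894  0.222] F [ 0.4 -0.8  0.2] g 1.0 0.0
```

```bash
cat >> h.py <<'E'
from scipy.spatial.transform import Rotation as Rn
def orient(yaw,el):
    "nozzle yaw (rad), elevation (rad); tool x=-axis, y level"
    h=np.array([np.cos(yaw),np.sin(yaw),0]);k=np.array([0,0,1.])
    a=np.cos(el)*h+np.sin(el)*k;z=np.sin(el)*h-np.cos(el)*k
    return np.column_stack([-a,np.cross(z,-a),z])
def goto(P,R):
    s=log();R0=Rn.from_rotvec(s["tool_rot"]).as_matrix()
    print("shift",(R0.T@(np.array(P)-s["eef_pos"])/1000).round(4),"turn",Rn.from_matrix(R0.T@R).as_rotvec().round(3))
E
python3 -c "
from h import *
print(orient(-1.592,.524).round(3))
goto([480,330,400],orient(-1.0,0))"
```

```text
[[ 0.018  1.    -0.011]
 [ 0.866 -0.021 -0.5  ]
 [-0.5    0.    -0.866]]
1.1 [1.281 0.591 0.947 2.116 0.189 1.496] [ 97.7 563.4 416.3] [-0.338 -2.894  0.222] F [ 0.4 -0.8  0.2] g 1.0 0.0
shift [-0.423  -0.1415 -0.0443] turn [-0.244 -0.123  0.763]
```

>>> servo_tool(commands=[[[-0.045,-0.015,-0.005],[-0.03,-0.015,0.1],-1],[[-0.09,-0.03,-0.01],[-0.06,-0.03,0.2],-1],[[-0.135,-0.045,-0.014],[-0.09,-0.045,0.3],-1],[[-0.18,-0.06,-0.02],[-0.12,-0.06,0.4],-1],[[-0.22,-0.075,-0.023],[-0.15,-0.07,0.45],-1]])

```text
clock: 1.6
eef_pos: [296.2, 439.0, 411.0]
tool_rot: [-1.029, -2.872, 0.078]
contact_force: [-0.4, 0.5, 0.5]
gripper_width: 1.003
gripper_force: 0.0
```

```bash
python3 -c "
from h import *
goto([480,330,400],orient(-1.0,0))"
```

```text
1.6 [0.929 0.36  0.567 1.853 0.071 1.615] [296.2 439.  411. ] [-1.029 -2.872  0.078] F [-0.4  0.5  0.5] g 1.0 0.0
shift [-0.2114  0.0327 -0.0058] turn [-0.089 -0.055  0.312]
```

>>> servo_tool(commands=[[[-0.045,0.007,-0.001],[-0.02,-0.01,0.07],-1],[[-0.09,0.014,-0.002],[-0.04,-0.02,0.14],-1],[[-0.135,0.021,-0.004],[-0.06,-0.035,0.21],-1],[[-0.18,0.028,-0.005],[-0.08,-0.05,0.28],-1],[[-0.21,0.033,-0.006],[-0.09,-0.055,0.31],-1]])

```text
clock: 2.1
eef_pos: [479.5, 331.1, 399.5]
tool_rot: [1.504, 2.757, -0.001]
contact_force: [0.3, 0.1, -0.7]
gripper_width: 1.003
gripper_force: 0.0
```

```bash
python3 - <<'E'
from h import *
a=orient(-1.592,.524);g=np.array([469.7,-83.3,163])+15*a[:,2]
goto(g-200*a[:,2],a)
from scipy.optimize import least_squares
D=np.loadtxt("log.txt")
D=np.vstack([D,[1.34401539,.260688532,-.139375647,1.17268270,0,1.5708,117.887,510.824,192.86,-.35547,-3.12123,.00305]])
def fk(p,q):
    r0,z0,A,al,B,be,C,E,o5=p
    er=np.array([np.cos(q[0]),np.sin(q[0]),0]);k=np.array([0,0,1.]);t=np.array([-np.sin(q[0]),np.cos(q[0]),0])
    f=q[1]-q[2];g=f+q[3]
    d=lambda a:np.cos(a)*er-np.sin(a)*k
    S=(r0*er+z0*k);El=S+A*(np.sin(q[1]+al)*er+np.cos(q[1]+al)*k)
    W4=El+B*d(f+be);W5=W4+C*d(g)
    return S,El,W4,W5,W5+E*(np.cos(q[4])*d(g)+np.sin(q[4])*t*o5)
for o in(1,-1):
  F=lambda p:np.concatenate([((fk([*p,o],x[:6])[4]-x[6:9])) for x in D]+[(p-P0)*.003])
  P0=np.array([0,150,400,0,400,0,60,200])
  r=least_squares(F,P0);print(o,r.cost.round(2),r.x.round(2),np.abs(r.fun[:-8]).max())
E
```

```text
2.1 [ 6.050e-01  3.920e-01  5.910e-01  1.770e+00 -1.000e-03  1.604e+00] [479.5 331.1 399.5] [ 1.504e+00  2.757e+00 -1.000e-03] F [ 0.3  0.1 -0.7] g 1.0 0.0
shift [-0.2664 -0.1808  0.0766] turn [ 0.156 -0.507  0.579]
1 0.28 [-1.0000e-02  2.1821e+02  5.6698e+02  0.0000e+00  3.9061e+02 -1.6000e-01
  1.2058e+02  3.5799e+02] 0.015584097876626402
-1 10.51 [ 5.2870e+01  2.1769e+02  5.5085e+02 -8.0000e-02  3.8580e+02 -1.5000e-01
  8.3109e+02 -3.5761e+02] 3.1035942799118175
```

```bash
cat >> h.py <<'E'
from scipy.optimize import least_squares
PK=[0,218.2,567,0,390.6,-.16,120.58,358]
def fk(q,p=PK):
    r0,z0,A,al,B,be,C,E=p
    er=np.array([np.cos(q[0]),np.sin(q[0]),0]);k=np.array([0,0,1.]);t=np.array([-np.sin(q[0]),np.cos(q[0]),0])
    f=q[1]-q[2];g=f+q[3]
    d=lambda a:np.cos(a)*er-np.sin(a)*k
    S=r0*er+z0*k;El=S+A*(np.sin(q[1]+al)*er+np.cos(q[1]+al)*k)
    W4=El+B*d(f+be);W5=W4+C*d(g);z=np.cos(q[4])*d(g)+np.sin(q[4])*t
    return np.array([S,El,W4,W5,W5+E*z]),z
LO=np.array([-2.78,-.83,-1.28,-1.9,-1.57]);HI=np.array([2.78,1.72,1.37,2.12,1.48])
def ik(P,zt,q0=(.3,.4,.4,1.6,0)):
    def F(q):
        c,z=fk(q);return np.r_[c[4]-P,300*(z-zt)]
    r=least_squares(F,np.clip(q0,LO+.01,HI-.01),bounds=(LO,HI));q=r.x;c=fk(q)[0]
    # clearance of axis segments to board
    X=np.vstack([np.linspace(c[i],c[i+1],60) for i in range(4)])
    b0,b1=np.array([228,-700,-400]),np.array([303,240,510])
    D=np.linalg.norm(X-np.clip(X,b0,b1),axis=1);i=D.argmin()
    return q,np.linalg.norm(r.fun),D[i],("up","fore","w45","tool")[i//60]
E
python3 - <<'E'
from h import *
np.set_printoptions(suppress=True)
def show(n,P,R):
    q,e,d,l=ik(np.array(P),R[:,2]);print(n,q.round(2),round(e,1),round(d),l)
a=orient(-1.592,.524);g=np.array([469.7,-83.3,163])+15*a[:,2]
show("off200",g-200*a[:,2],a);show("off100",g-100*a[:,2],a);show("grasp",g,a);show("drawn",g-60*a[:,0],a)
show("lift",g-60*a[:,0]+[0,0,150],a)
dish=np.array([527,310,0])
for yaw in(-1.6,-1.2,-.8,-.4,0):
  for el in(0,-.55):
    R=orient(yaw,el);P=dish+[0,0,105]+93*R[:,0]+15*R[:,2];show(f"pour {yaw} {el} {P.round()}",P,R)
E
```

```text
off200 [ 0.38  0.26  0.06  1.59 -0.48] 0.0 150 up
off100 [ 0.28  0.25 -0.18  1.32 -0.5 ] 0.0 153 up
grasp [ 0.18  0.27 -0.38  1.04 -0.51] 0.0 143 up
drawn [ 0.08  0.22 -0.36  1.04 -0.52] 0.0 159 up
lift [ 0.08  0.16 -0.05  1.42 -0.52] 0.0 165 tool
pour -1.6 0 [530. 403.  90.] [0.65 0.55 0.05 1.07 0.  ] 0.0 76 up
pour -1.6 -0.55 [530. 397. 141.] [ 0.38  0.35 -0.31  0.67  0.5 ] 0.0 123 up
pour -1.2 0 [493. 397.  90.] [ 0.68  0.5  -0.05  1.02  0.  ] 0.0 96 up
pour -1.2 -0.55 [495. 391. 141.] [ 0.37  0.45 -0.13  0.99  0.55] 0.0 87 up
pour -0.8 0 [462. 377.  90.] [ 0.68  0.44 -0.15  0.98  0.  ] 0.0 114 up
pour -0.8 -0.55 [466. 372. 141.] [0.38 0.56 0.05 1.29 0.5 ] 0.0 49 up
pour -0.4 0 [441. 346.  90.] [ 0.67  0.38 -0.24  0.94  0.  ] 0.0 129 up
pour -0.4 -0.55 [447. 344. 141.] [0.41 0.66 0.22 1.53 0.39] 0.0 17 up
pour 0 0 [434. 310.  90.] [ 0.62  0.34 -0.31  0.92  0.  ] 0.0 123 fore
pour 0 -0.55 [440. 310. 141.] [0.46 0.73 0.34 1.68 0.23] 0.0 0 up
```

All poses are reachable with the board cleared. I'm moving to the pre-grasp.

>>> servo_tool(commands=[[[-0.038,-0.026,0.011],[0.022,-0.07,0.083],-1],[[-0.076,-0.052,0.022],[0.044,-0.145,0.165],-1],[[-0.114,-0.078,0.033],[0.067,-0.217,0.248],-1],[[-0.152,-0.103,0.044],[0.089,-0.29,0.331],-1],[[-0.19,-0.129,0.055],[0.11,-0.362,0.413],-1]])

```text
clock: 2.6
eef_pos: [472.6, 101.9, 344.5]
tool_rot: [1.853, 2.165, -0.388]
contact_force: [-0.4, 0.4, -0.3]
gripper_width: 1.0
gripper_force: 0.0
```

```bash
python3 -c "
from h import *
a=orient(-1.592,.524);g=np.array([469.7,-83.3,163])+15*a[:,2]
goto(g-120*a[:,2],a)"
```

```text
2.6 [ 0.468  0.264  0.187  1.646 -0.348  1.911] [472.6 101.9 344.5] [ 1.853  2.165 -0.388] F [-0.4  0.4 -0.3] g 1.0 0.0
shift [-0.0881 -0.0187  0.1331] turn [ 0.047 -0.143  0.167]
```

>>> servo_tool(commands=[[[-0.023,-0.005,0.033],[0.016,-0.05,0.056],-1],[[-0.046,-0.01,0.067],[0.032,-0.1,0.11],-1],[[-0.068,-0.015,0.1],[0.047,-0.143,0.167],-1],[[-0.088,-0.0187,0.133],[0.047,-0.143,0.167],-1],[[-0.088,-0.0187,0.133],[0.047,-0.143,0.167],-1]])

```text
clock: 3.1
eef_pos: [467.7, -31.6, 250.5]
tool_rot: [1.951, 1.913, -0.532]
contact_force: [0.0, -0.1, 1.4]
gripper_width: 0.999
gripper_force: 0.0
```

```bash
python3 - <<'E'
from h import *
import cv2
a=orient(-1.592,.524);g=np.array([469.7,-83.3,163])+15*a[:,2]
goto(g,a)
from plant import manip
c=manip.read_camera("wrist");im=c["pixels"][:,:,::-1].copy()
P=np.array([471,-21,127])-np.outer([46,72,123,165],a[:,0])
p=proj(c,P);print(p.round(1))
for u,v in p:cv2.circle(im,(int(u),int(v)),2,(255,0,0),-1)
cv2.imwrite("pics/w1.png",im);pickle.dump(c,open("w.pkl","wb"))
E
```

```text
3.1 [ 0.301  0.248 -0.137  1.376 -0.491  1.939] [467.7 -31.6 250.5] [ 1.951  1.913 -0.532] F [ 0.  -0.1  1.4] g 1.0 0.0
shift [-0.0009  0.004   0.1166] turn [-0.008  0.     0.004]
[[282.5 174.3]
 [282.2 200.1]
 [281.8 246.9]
 [281.5 282.1]]
```

View pics/w1.png

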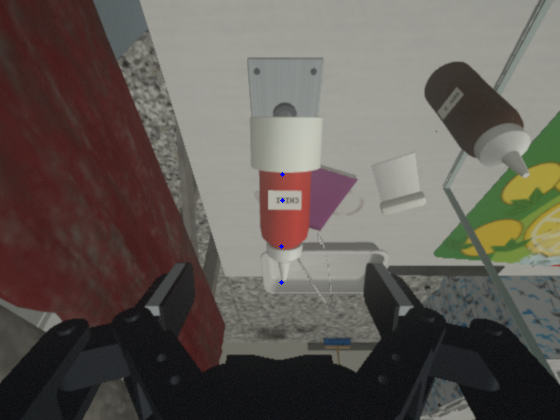

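The wrist view shows the bottle body centred at column 285.5, against the predicted 282, so it lies about 3 mm farther in +x. Along the axis it agrees: tip at row 282, shoulder at row 246. I'm descending with that correction.

>>> servo_tool(commands=[[[0,0.007,0.03],[-0.008,0,0.004],-1],[[-0.001,0.007,0.06],[-0.008,0,0.004],-1],[[-0.001,0.007,0.085],[-0.008,0,0.004],-1],[[-0.001,0.007,0.105],[-0.008,0,0.004],-1],[[-0.001,0.007,0.117],[-0.008,0,0.004],-1]])

```text
clock: 3.65
eef_pos: [477.1, -87.3, 151.8]
tool_rot: [1.947, 1.909, -0.512]
contact_force: [0.4, 0.1, 1.4]
gripper_width: 1.001
gripper_force: 0.0
```

>>> servo_tool(commands=[[[0,0,0],[0,0,0],1],[[0,0,0],[0,0,0],1],[[0,0,0],[0,0,0],1],[[0,0,0],[0,0,0],1],[[0,0,0],[0,0,0],1]], force=60)

```text
clock: 4.15
eef_pos: [477.2, -87.1, 152.0]
tool_rot: [1.948, 1.91, -0.512]
contact_force: [-0.6, 0.3, -0.4]
gripper_width: 0.144
gripper_force: 0.0
```

>>> servo_tool(commands=[[[0,0,0],[0,0,0],1],[[0,0,0],[0,0,0],1],[[0,0,0],[0,0,0],1],[[0,0,0],[0,0,0],1],[[0,0,0],[0,0,0],1]])

```text
clock: 4.65
eef_pos: [476.6, -87.6, 151.3]
tool_rot: [1.948, 1.91, -0.514]
contact_force: [0.8, 0.1, 0.4]
gripper_width: -0.001
gripper_force: 0.0
```

```bash
python3 -c "
from h import *
s=log();print(s['torque'])"
```

```text
4.65 [ 0.187  0.277 -0.363  1.043 -0.509  1.807] [476.6 -87.6 151.3] [ 1.948  1.91  -0.514] F [0.8 0.1 0.4] g -0.0 0.0
[0.44180319 0.02534401 0.02421963]
```

The gripper shut on nothing, so I'm checking where the bottle is.

```bash
python3 - <<'E'
from plant import manip
import cv2,numpy as np
from h import *
c=manip.read_camera("wrist");s=manip.read_camera("scene");t=manip.read_camera("top")
pickle.dump((c,s,t),open("w2.pkl","wb"))
a=cv2.resize(s["pixels"][90:260,240:420],(382,360),interpolation=2);b=cv2.resize(t["pixels"][190:320,280:420],(388,360),interpolation=2)
w=cv2.resize(c["pixels"],(320,240))
o=np.zeros((600,790,3),np.uint8);o[:360,:382]=a;o[:360,390:778]=b;o[360:,:320]=w
cv2.imwrite("pics/w2.png",o[:,:,::-1])
print(proj(s,[476.6,-87.6,151.3]),proj(t,[476.6,-87.6,151.3]),c["T"])
E
```

```text
[[326.31554991 172.03976131]] [[355.11865801 245.37115086]] [[ 9.99833287e-01 -1.47323009e-02 -1.07868999e-02  4.79475504e+02]
 [-1.79194981e-02 -6.78278055e-01 -7.34586803e-01  6.88792670e+01]
 [ 3.50563637e-03  7.34657634e-01 -6.78428973e-01  2.69026583e+02]
 [ 0.00000000e+00  0.00000000e+00  0.00000000e+00  1.00000000e+00]]
```

View pics/w2.png

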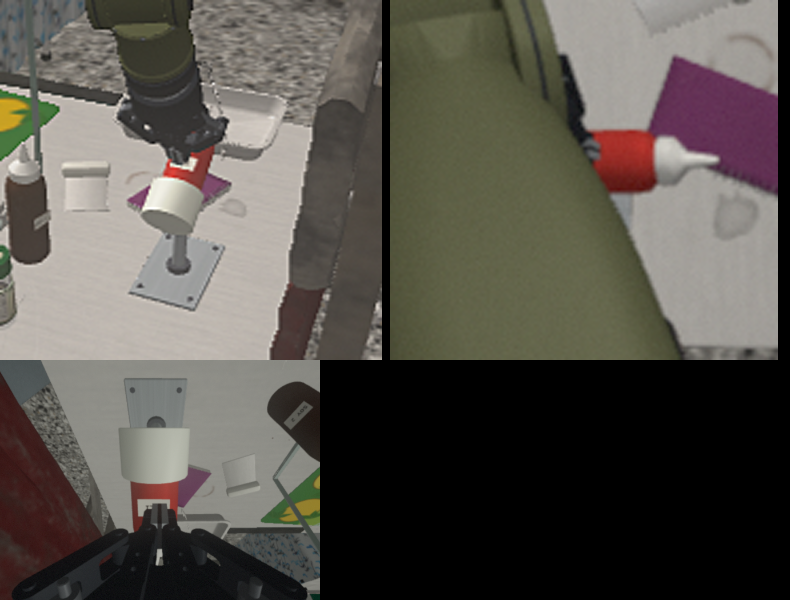

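The bottle is untouched in its cradle, and the shut fingers stand above the label instead of around it. I'll check the depths.

```bash
python3 - <<'E'
from h import *
import cv2
c,s,t=pickle.load(open("w2.pkl","rb"));w1=pickle.load(open("w.pkl","rb"));d=pickle.load(open("c.pkl","rb"))
print(c["fovy"],c["cx"],c["cy"])
R=Rn.from_rotvec([1.948,1.91,-.514]).as_matrix();tcp=np.array([476.6,-87.6,151.3])
print("tcp in cam",(tcp-c["T"][:3,3])@c["T"][:3,:3],proj(c,tcp),"cam in tool",R.T@(c["T"][:3,3]-tcp))
a=orient(-1.592,.524)
for im,n in((c,"w2"),(w1,"w1")):
    P=np.array([473,-21,127])-np.outer([50,60,72,100],a[:,0]);cc=(P-im["T"][:3,3])@im["T"][:3,:3];pp=proj(im,P)
    for (u,v),z in zip(pp,cc[:,2]):
        v=int(v)
        if not 0<=v<420:continue
        row=im["pixels"][v].astype(int);red=np.where((row[:,0]>1.8*row[:,1])&(row[:,0]>120)&(abs(np.arange(560)-u)<80))[0]
        f=210/np.tan(np.radians(im["fovy"]/2))
        print(n,round(u),v,"exp depth",z.round(),"exp w",(52*f/z).round(1),"red",red.min() if len(red) else None,red.max() if len(red) else None)
a=cv2.resize(c["pixels"][190:420,180:380],None,fx=2.6,fy=2.6,interpolation=2);b=cv2.resize(s["pixels"][130:190,290:360],(280,240),interpolation=2)
o=np.zeros((598,800,3),np.uint8);o[:,:520]=a;o[:240,520:]=b;cv2.imwrite("pics/w3.png",o[:,:,::-1])
E
```

```text
71.31065950694713 278.7965809692479 209.97264652594944
tcp in cam [ -0.48370091  19.6900828  194.84774716] [[278.06989852 239.55381424]] cam in tool [  77.27173888    0.49486185 -179.9511361 ]
w2 270 217 exp depth 177.0 exp w 85.9 red 252 311
w2 270 232 exp depth 180.0 exp w 84.4 red 252 311
w2 270 250 exp depth 184.0 exp w 82.8 red 298 310
w2 270 289 exp depth 192.0 exp w 79.2 red None None
w1 284 178 exp depth 285.0 exp w 53.3 red 270 310
w1 284 188 exp depth 288.0 exp w 52.8 red 271 310
w1 284 200 exp depth 292.0 exp w 52.1 red 302 310
w1 284 226 exp depth 300.0 exp w 50.7 red 271 308
```

View pics/w3.png

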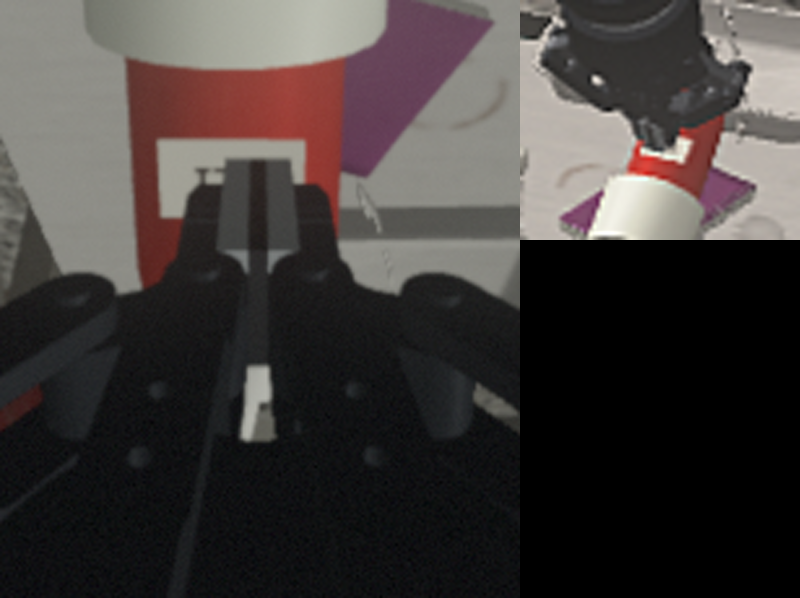

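```bash
python3 - <<'E'
from h import *
c,s,t=pickle.load(open("w2.pkl","rb"));w1=pickle.load(open("w.pkl","rb"))
R=Rn.from_rotvec([1.948,1.91,-.514]).as_matrix();tcp=np.array([476.6,-87.6,151.3])
for d in(0,10,20,30,40,50):
    P=np.array([tcp-d*R[:,2]+x*R[:,0] for x in(11,-11)]);print(d,P[0].round(),"scene",proj(s,P).round(1).tolist(),"wrist",proj(c,P).round(1).tolist())
R=Rn.from_rotvec([1.951,1.913,-.532]).as_matrix();tcp=np.array([467.7,-31.6,250.5])
for d in(0,13,30,40,50,60):
    P=np.array([tcp-d*R[:,2]+x*R[:,0]+y*R[:,1] for x in(11,-11) for y in(42.5,-42.5)]);print(d,"w1",proj(w1,P).round().tolist())
E
```

```text
0 [477. -78. 146.] scene [[325.0, 175.7], [327.6, 168.4]] wrist [[278.1, 224.0], [278.1, 254.6]]
10 [477. -73. 155.] scene [[324.6, 173.9], [327.2, 166.6]] wrist [[278.0, 229.6], [278.0, 261.5]]
20 [477. -68. 163.] scene [[324.2, 172.1], [326.8, 164.8]] wrist [[278.0, 235.8], [278.0, 269.1]]
30 [477. -63. 172.] scene [[323.8, 170.3], [326.4, 162.9]] wrist [[277.9, 242.7], [277.9, 277.6]]
40 [477. -58. 181.] scene [[323.4, 168.4], [326.0, 161.0]] wrist [[277.9, 250.4], [277.9, 287.2]]
50 [477. -53. 189.] scene [[322.9, 166.5], [325.6, 159.0]] wrist [[277.8, 259.2], [277.8, 297.9]]
0 w1 [[343.0, 224.0], [213.0, 224.0], [341.0, 255.0], [215.0, 254.0]]
13 w1 [[347.0, 231.0], [208.0, 231.0], [345.0, 264.0], [211.0, 264.0]]
30 w1 [[354.0, 243.0], [201.0, 243.0], [351.0, 278.0], [204.0, 278.0]]
40 w1 [[359.0, 251.0], [197.0, 250.0], [356.0, 287.0], [200.0, 287.0]]
50 w1 [[364.0, 259.0], [191.0, 259.0], [360.0, 298.0], [195.0, 298.0]]
60 w1 [[370.0, 269.0], [185.0, 269.0], [366.0, 310.0], [189.0, 310.0]]
```

>>> servo_tool(commands=[[[0,0,-0.03],[0,0,0],1],[[0,0,-0.06],[0,0,0],1],[[0,0,-0.08],[0,0,0],1],[[0,0,-0.08],[0,0,0],1]])

```text
clock: 5.2
eef_pos: [479.0, -46.5, 222.9]
tool_rot: [1.947, 1.909, -0.507]
contact_force: [1.1, 0.6, 0.1]
gripper_width: -0.002
gripper_force: 0.0
```

```bash
python3 - <<'E'
from plant import manip
import cv2
from h import *
st=log();s=manip.read_camera("scene");w=manip.read_camera("wrist")
R=Rn.from_rotvec(st["tool_rot"]).as_matrix()
f=[];
for im,(y0,y1,x0,x1),k in((s,(90,190,260,360),4),(w,(190,290,230,330),4)):
    a=cv2.resize(im["pixels"][y0:y1,x0:x1],None,fx=k,fy=k,interpolation=2)
    for d,col in((0,(255,0,0)),(20,(0,255,0)),(40,(0,0,255))):
        for u,v in proj(im,[st["eef_pos"]-d*R[:,2]]):cv2.circle(a,(int((u-x0)*k),int((v-y0)*k)),3,col,-1)
    f.append(a)
cv2.imwrite("pics/w4.png",np.hstack(f)[:,:,::-1])
E
```

```text
5.2 [ 0.267  0.252 -0.201  1.268 -0.499  1.896] [479.  -46.5 222.9] [ 1.947  1.909 -0.507] F [1.1 0.6 0.1] g -0.0 0.0
```

View pics/w4.png

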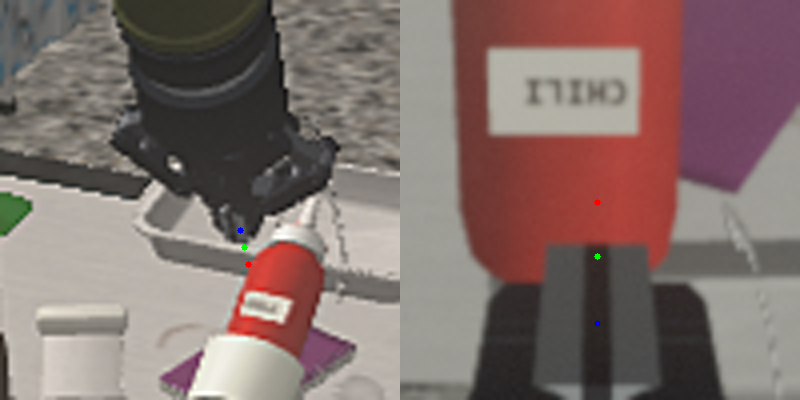

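The shut fingertips end about 40 mm behind the reported TCP. The wrist tip edge is at row 251, which gives d = 40, and in the scene view the red dot (reported TCP) floats in free air ahead of the tips. So the real tip is the reported TCP minus about 40 mm along tool z. I'm re-planning with that.

```bash
python3 - <<'E'
from h import *
np.set_printoptions(suppress=True)
a=orient(-1.592,.524);g=np.array([472.3,-83.3,163])+56*a[:,2]
goto(g,a)
def show(n,P,R):
    q,e,d,l=ik(np.array(P),R[:,2]);print(n,q.round(2),round(e,1),round(d),l)
show("grasp",g,a);show("drawn",g-70*a[:,0],a);show("lift",g-70*a[:,0]+[0,0,200],a)
dish=np.array([527,310,0])
for yaw in(-1.8,-1.6,-1.2):
  for el in(0.1,-.55):
    R=orient(yaw,el);P=dish+[0,0,105]+93*R[:,0]+56*R[:,2];show(f"pour {yaw} {el} {P.round()}",P,R)
E
```

```text
5.3 [ 0.265  0.253 -0.206  1.266 -0.499  1.895] [477.2 -47.7 220.5] [ 1.948  1.91  -0.513] F [-0.7  0.  -0.4] g 0.01 0.0
shift [-0.0026 -0.0048  0.1237] turn [ 0.006 -0.004  0.   ]
grasp [ 0.14  0.3  -0.45  0.92 -0.52] 0.0 131 fore
drawn [ 0.02  0.24 -0.42  0.93 -0.52] 0.0 145 fore
lift [ 0.02  0.15 -0.    1.44 -0.52] 0.0 167 tool
pour -1.8 0.1 [547. 395.  40.] [ 0.66  0.66  0.12  1.1  -0.06] 0.0 40 up
pour -1.8 -0.55 [552. 416. 106.] [ 0.43  0.36 -0.42  0.44  0.43] 0.0 114 fore
pour -1.6 0.1 [530. 397.  40.] [ 0.68  0.63  0.06  1.06 -0.08] 0.0 54 up
pour -1.6 -0.55 [530. 419. 106.] [ 0.42  0.39 -0.35  0.57  0.49] 0.0 110 up
pour -1.2 0.1 [495. 391.  40.] [ 0.72  0.56 -0.08  0.96 -0.09] 0.0 82 up
pour -1.2 -0.55 [488. 411. 106.] [ 0.4   0.48 -0.19  0.88  0.55] 0.0 81 up
```

>>> servo_tool(commands=[[[0,0,0],[0,0,0],-1],[[0,0,0],[0,0,0],-1],[[0,0,0],[0,0,0],-1],[[0,0,0],[0,0,0],-1],[[0,0,0],[0,0,0],-1]])

```text
clock: 5.8
eef_pos: [476.9, -47.9, 220.6]
tool_rot: [1.949, 1.91, -0.514]
contact_force: [-0.3, -0.5, -0.2]
gripper_width: 0.844
gripper_force: 0.0
```

>>> servo_tool(commands=[[[0,0,0],[0,0,0],-1],[[0,0,0],[0,0,0],-1],[[0,0,0],[0,0,0],-1]])

```text
clock: 6.1
eef_pos: [477.1, -47.7, 220.8]
tool_rot: [1.948, 1.91, -0.514]
contact_force: [1.1, 0.7, 0.3]
gripper_width: 1.002
gripper_force: 0.0
```

>>> servo_tool(commands=[[[-0.001,-0.004,0.03],[0.006,-0.004,0],-1],[[-0.002,-0.004,0.055],[0.006,-0.004,0],-1],[[-0.002,-0.0045,0.075],[0.006,-0.004,0],-1],[[-0.0025,-0.005,0.09],[0.006,-0.004,0],-1],[[-0.0025,-0.005,0.1],[0.006,-0.004,0],-1]])

```text
clock: 6.6
eef_pos: [470.8, -100.1, 134.4]
tool_rot: [1.95, 1.908, -0.525]
contact_force: [-0.3, 1.9, -1.1]
gripper_width: 1.001
gripper_force: 0.0
```

>>> servo_tool(commands=[[[0,0,0.008],[0,0,0],-1],[[0,0,0.016],[0,0,0],-1],[[0,0,0.022],[0,0,0],-1],[[0,0,0.022],[0,0,0],-1]])

```text
clock: 7.0
eef_pos: [470.9, -110.8, 115.8]
tool_rot: [1.95, 1.908, -0.525]
contact_force: [0.4, -0.2, 0.0]
gripper_width: 1.0
gripper_force: 0.0
```

```bash
python3 - <<'E'
from plant import manip
import cv2
from h import *
a=orient(-1.592,.524);g=np.array([472.3,-83.3,163])+56*a[:,2]
goto(g,a)
w=manip.read_camera("wrist");s=manip.read_camera("scene")
x=cv2.resize(w["pixels"][120:400,80:480],None,fx=1.25,fy=1.25);b=cv2.resize(s["pixels"][110:210,270:370],(300,300),interpolation=2)
o=np.zeros((350,800,3),np.uint8);o[:,:500]=x;o[:300,500:]=b
cv2.imwrite("pics/w5.png",o[:,:,::-1])
E
```

```text
7.0 [ 0.143  0.296 -0.442  0.929 -0.516  1.761] [ 470.9 -110.8  115.8] [ 1.95   1.908 -0.525] F [ 0.4 -0.2  0. ] g 1.0 0.0
shift [0.0002 0.0008 0.0013] turn [-0.002  0.    -0.   ]
```

View pics/w5.png

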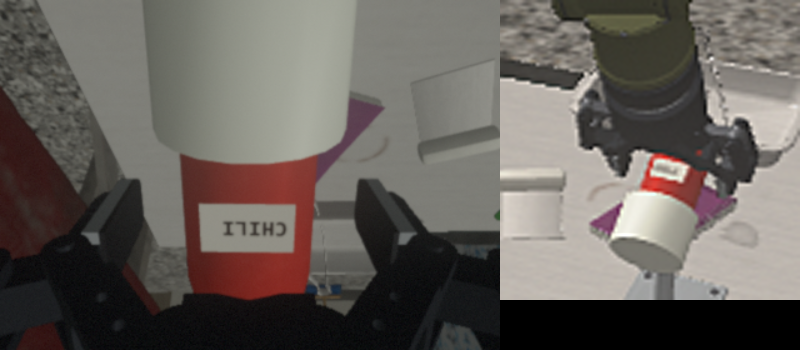

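The bottle now lies between the open fingers, with the body at columns 182–318 and the fingers at about 140 and 358. Closing.

>>> servo_tool(commands=[[[0,0,0],[0,0,0],1],[[0,0,0],[0,0,0],1],[[0,0,0],[0,0,0],1],[[0,0,0],[0,0,0],1],[[0,0,0],[0,0,0],1]], force=60)

```text
clock: 7.6
eef_pos: [471.6, -110.2, 116.8]
tool_rot: [1.949, 1.908, -0.522]
contact_force: [-2.0, 3.8, 5.1]
gripper_width: 0.57
gripper_force: 61.3
```

>>> servo_tool(commands=[[[0,0,0],[0,0,0],1],[[0,0,0],[0,0,0],1]])

```text
clock: 7.8
eef_pos: [471.6, -110.2, 116.8]
tool_rot: [1.949, 1.908, -0.522]
contact_force: [-1.9, 3.0, 5.5]
gripper_width: 0.565
gripper_force: 61.3
```

Gripped at 61 N with an opening of about 50 mm. Drawing the bottle out along its axis.

>>> servo_tool(commands=[[[-0.01,0,0],[0,0,0],1],[[-0.022,0,0],[0,0,0],1],[[-0.035,0,0],[0,0,0],1],[[-0.05,0,0],[0,0,0],1],[[-0.065,0,0],[0,0,0],1]])

```text
clock: 8.3
eef_pos: [470.1, -166.0, 148.3]
tool_rot: [1.95, 1.911, -0.522]
contact_force: [0.1, 2.1, -1.0]
gripper_width: 0.568
gripper_force: 61.7
```

>>> servo_tool(commands=[[[-0.02,0,-0.01],[0,0,0],1],[[-0.03,0,-0.035],[0,0,0],1],[[-0.035,0,-0.065],[0,0,0],1],[[-0.035,0,-0.1],[0,0,0],1],[[-0.035,0,-0.13],[0,0,0],1]])

```text
clock: 8.8
eef_pos: [470.4, -131.6, 279.6]
tool_rot: [1.951, 1.908, -0.524]
contact_force: [0.9, 0.6, -1.9]
gripper_width: 0.569
gripper_force: 62.7
```

```bash
python3 - <<'E'
from plant import manip
import cv2
from h import *
s=log();R=Rn.from_rotvec(s["tool_rot"]).as_matrix()
t=manip.read_camera("top");w=manip.read_camera("wrist")
tip=s["eef_pos"]-56*R[:,2]-93*R[:,0];print("tip",tip,"top px",proj(t,tip),"wrist px",proj(w,tip))
pt,pw=proj(t,tip)[0],proj(w,tip)[0]
a=cv2.resize(t["pixels"][190:320,320:500],(540,390),interpolation=2);b=cv2.resize(w["pixels"],None,fx=.45,fy=.45)
cv2.circle(a,(int((pt[0]-320)*3),int((pt[1]-190)*3)),2,(0,0,255),-1);cv2.circle(b,(int(pw[0]*.45),int(pw[1]*.45)),2,(0,0,255),-1)
o=np.zeros((390,800,3),np.uint8);o[:,:540]=a;o[:189,540:792]=b;cv2.imwrite("pics/p1.png",o[:,:,::-1])
Ra=orient(-1.6,.2);goto(np.array([527,310,0])+[0,0,215]+93*Ra[:,0]+56*Ra[:,2],Ra)
E
```

```text
8.8 [ 0.099  0.179 -0.147  1.316 -0.519  1.711] [ 470.4 -131.6  279.6] [ 1.951  1.908 -0.524] F [ 0.9  0.6 -1.9] g 0.57 62.7
tip [ 469.32908388 -184.13309987  374.55680044] top px [[440.25994967 236.9138405 ]] wrist px [[274.48679673 419.01035228]]
8.9 [ 0.101  0.177 -0.144  1.314 -0.52   1.71 ] [ 473.1 -130.8  281.4] [ 1.948  1.907 -0.517] F [ 1.2 -0.6 -2.6] g 0.57 62.8
shift [ 0.522   0.0452 -0.1394] turn [0.008 0.323 0.007]
```

View pics/p1.png

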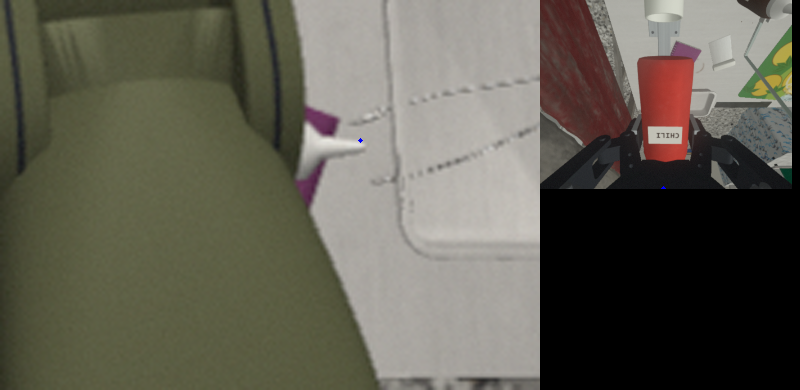

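The tip is seen at crop (365,147), against the predicted (360,140), so the bottle sits in the grip as planned, and it is clear of the cup. I'll check board clearance along the carry.

```bash
python3 - <<'E'
from h import *
np.set_printoptions(suppress=True)
dish=np.array([527,310,0])
for yaw in(-1.2,-1.6,-1.9):
  for el,h in((.5,250),(.3,220),(.1,180),(-.1,150),(-.3,130),(-.55,115)):
    R=orient(yaw,el);P=dish+[0,0,h]+93*R[:,0]+56*R[:,2];q,e,d,l=ik(P,R[:,2]);print(yaw,el,P.round(),q.round(2),round(e,1),round(d),l)
R=Rn.from_rotvec([1.95,1.907,-.52]).as_matrix()
for f in np.linspace(0,1,6):
    el=.52-.32*f;Rr=orient(-1.592,el);P=(1-f)*np.array([471,-131,280])+f*(dish+[0,0,215]+93*orient(-1.6,.2)[:,0]+56*orient(-1.6,.2)[:,2]);q,e,d,l=ik(P,Rr[:,2]);print(f,q.round(2),round(e,1),round(d),l)
E
```

```text
-1.2 0.5 [507. 361. 156.] [ 0.86  0.63  0.24  1.44 -0.44] 0.0 81 up
-1.2 0.3 [501. 377. 139.] [ 0.8   0.56  0.15  1.28 -0.27] 0.0 92 up
-1.2 0.1 [495. 391. 115.] [ 0.72  0.51  0.03  1.13 -0.09] 0.0 98 up
-1.2 -0.1 [491. 401. 104.] [ 0.63  0.47 -0.06  1.01  0.1 ] 0.0 100 up
-1.2 -0.3 [489. 408. 104.] [ 0.53  0.46 -0.13  0.94  0.3 ] 0.0 96 up
-1.2 -0.55 [488. 411. 116.] [ 0.4   0.47 -0.18  0.91  0.55] 0.0 84 up
-1.6 0.5 [529. 365. 156.] [ 0.79  0.81  0.59  1.72 -0.33] 0.0 9 up
-1.6 0.3 [529. 382. 139.] [ 0.74  0.69  0.38  1.48 -0.21] 0.0 43 up
-1.6 0.1 [530. 397. 115.] [ 0.68  0.59  0.17  1.22 -0.08] 0.0 69 up
-1.6 -0.1 [530. 408. 104.] [ 0.61  0.5  -0.01  1.    0.08] 0.0 88 up
-1.6 -0.3 [530. 415. 104.] [ 0.53  0.43 -0.17  0.8   0.25] 0.0 103 up
-1.6 -0.55 [530. 419. 116.] [ 0.42  0.38 -0.34  0.6   0.49] 0.0 113 up
-1.9 0.5 [545. 362. 156.] [ 0.72  0.94  0.86  1.93 -0.24] 0.0 0 up
-1.9 0.3 [550. 378. 139.] [ 0.69  0.77  0.55  1.6  -0.16] 0.0 6 up
-1.9 0.1 [555. 392. 115.] [ 0.64  0.64  0.26  1.28 -0.06] 0.0 48 up
-1.9 -0.1 [559. 403. 104.] [0.59 0.52 0.02 0.99 0.06] 0.0 81 up
-1.9 -0.3 [561. 410. 104.] [ 0.53  0.42 -0.19  0.72  0.19] 0.0 107 up
-1.9 -0.55 [562. 413. 116.] [ 0.44  0.33 -0.43  0.4   0.39] 0.0 112 fore
0.0 [ 0.1   0.18 -0.15  1.31 -0.52] 0.0 168 tool
0.2 [ 0.26  0.24 -0.11  1.35 -0.44] 0.0 154 up
0.4 [ 0.41  0.32 -0.05  1.37 -0.36] 0.0 132 up
0.6000000000000001 [ 0.53  0.41  0.04  1.37 -0.28] 0.0 110 up
0.8 [ 0.63  0.52  0.16  1.37 -0.21] 0.0 86 up
1.0 [ 0.72  0.63  0.3   1.38 -0.15] 0.0 59 up
```

```bash
cat >> h.py <<'E'
def tgt(yaw,el,h,D=(527,310,0)):
    R=orient(yaw,el);return np.array(D)+[0,0,h]+93*R[:,0]+56*R[:,2],R
E
python3 -c "
from h import *
goto(*tgt(-1.2,.15,190))"
```

```text
8.9 [ 0.101  0.177 -0.144  1.314 -0.52   1.71 ] [ 473.1 -130.8  281.4] [ 1.948  1.907 -0.517] F [ 1.2 -0.6 -2.6] g 0.57 62.8
shift [ 0.53    0.0125 -0.1201] turn [-0.125  0.369 -0.373]
```

>>> servo_tool(commands=[[[0.02,0,-0.004],[-0.005,0.015,-0.015],1],[[0.055,0.001,-0.012],[-0.015,0.04,-0.04],1],[[0.095,0.002,-0.022],[-0.025,0.07,-0.07],1],[[0.14,0.003,-0.032],[-0.035,0.1,-0.1],1],[[0.185,0.004,-0.042],[-0.045,0.13,-0.13],1]])

```text
clock: 9.4
eef_pos: [477.9, 49.8, 220.5]
tool_rot: [1.883, 2.121, -0.396]
contact_force: [1.2, -0.2, -2.3]
gripper_width: 0.567
gripper_force: 62.7
```

```bash
python3 -c "
from h import *
goto(*tgt(-1.2,.15,190))"
```

```text
9.4 [ 0.378  0.252 -0.153  1.292 -0.372  1.854] [477.9  49.8 220.5] [ 1.883  2.121 -0.396] F [ 1.2 -0.2 -2.3] g 0.57 62.7
shift [ 0.3461  0.0594 -0.0364] turn [-0.088  0.238 -0.242]
```

>>> servo_tool(commands=[[[0.045,0.008,-0.005],[-0.011,0.03,-0.031],1],[[0.09,0.016,-0.01],[-0.023,0.062,-0.063],1],[[0.135,0.023,-0.014],[-0.034,0.093,-0.094],1],[[0.18,0.031,-0.019],[-0.046,0.124,-0.126],1],[[0.225,0.039,-0.024],[-0.057,0.155,-0.157],1]])

```text
clock: 9.9
eef_pos: [490.8, 269.6, 155.5]
tool_rot: [1.772, 2.364, -0.226]
contact_force: [0.7, -0.2, -2.6]
gripper_width: 0.564
gripper_force: 62.7
```

```bash
python3 -c "
from h import *
goto(*tgt(-1.2,.15,190))"
```

```text
9.9 [ 0.639  0.411 -0.041  1.215 -0.215  1.936] [490.8 269.6 155.5] [ 1.772  2.364 -0.226] F [ 0.7 -0.2 -2.6] g 0.56 62.7
shift [0.1168 0.0391 0.0072] turn [-0.031  0.084 -0.084]
```

>>> servo_tool(commands=[[[0.035,0.012,0.002],[-0.01,0.026,-0.026],1],[[0.07,0.023,0.004],[-0.019,0.05,-0.05],1],[[0.1,0.033,0.006],[-0.027,0.072,-0.072],1],[[0.117,0.039,0.007],[-0.031,0.084,-0.084],1],[[0.117,0.039,0.007],[-0.031,0.084,-0.084],1]])

```text
clock: 10.4
eef_pos: [497.2, 388.2, 121.6]
tool_rot: [1.701, 2.488, -0.128]
contact_force: [0.3, -0.2, -2.0]
gripper_width: 0.563
gripper_force: 62.7
```

```bash
python3 - <<'E'
from h import *
from plant import manip
goto(*tgt(-1.2,.15,190))
s=manip.state();R=Rn.from_rotvec(s["tool_rot"]).as_matrix();print("tip",s["eef_pos"]-56*R[:,2]-93*R[:,0])
for n in("scene","top"):
    c=manip.read_camera(n);im=c["pixels"].astype(int);tip=proj(c,s["eef_pos"]-56*R[:,2]-93*R[:,0])[0]
    red=(im[...,0]>1.8*im[...,1])&(im[...,0]>110)&(im[...,1]<70)
    v,u=np.where(red);m=(abs(u-tip[0])<110)&(abs(v-tip[1])<110);print(n,"tip px",tip.round(),"red centroid",u[m].mean().round(),v[m].mean().round(),m.sum(),"pred mid body",proj(c,s["eef_pos"]-56*R[:,2]-10*R[:,0]).round())
for el,h in((0,160),(-.25,135),(-.55,115)):goto(*tgt(-1.3,el,h))
E
```

```text
10.4 [ 0.743  0.519  0.066  1.172 -0.141  1.946] [497.2 388.2 121.6] [ 1.701  2.488 -0.128] F [ 0.3 -0.2 -2. ] g 0.56 62.7
shift [-0.     -0.0006  0.0009] turn [0.001 0.001 0.   ]
tip [527.43701268 310.39762726 190.92553731]
scene tip px [239. 259.] red centroid 236.0 324.0 714 pred mid body [[235. 298.]]
top tip px [174. 217.] red centroid 142.0 228.0 322 pred mid body [[139. 231.]]
10.5 [ 0.741  0.516  0.065  1.174 -0.142  1.946] [497.3 386.4 123. ] [ 1.703  2.486 -0.128] F [-0.2  0.2 -1.8] g 0.57 62.7
shift [0.0134 0.0092 0.0172] turn [0.008 0.152 0.098]
10.5 [ 0.741  0.516  0.065  1.174 -0.142  1.946] [497.3 386.4 123. ] [ 1.703  2.486 -0.128] F [-0.2  0.2 -1.8] g 0.57 62.7
shift [0.0242 0.0103 0.0158] turn [-0.004  0.401  0.099]
10.5 [ 0.741  0.516  0.065  1.174 -0.142  1.946] [497.3 386.4 123. ] [ 1.703  2.486 -0.128] F [-0.2  0.2 -1.8] g 0.57 62.7
shift [0.0269 0.0108 0.0032] turn [-0.019  0.701  0.099]
```

Tip over the dish at (527,310,191). Tipping.

>>> servo_tool(commands=[[[0.006,0.004,0.007],[0.003,0.07,0.045],1],[[0.013,0.009,0.016],[0.008,0.15,0.095],1],[[0.017,0.009,0.017],[0.004,0.23,0.099],1],[[0.021,0.01,0.016],[0,0.315,0.099],1],[[0.024,0.01,0.016],[-0.004,0.4,0.099],1]])

```text
clock: 11.0
eef_pos: [499.7, 409.7, 105.2]
tool_rot: [-1.776, -2.335, -0.229]
contact_force: [0.2, 0.6, -2.3]
gripper_width: 0.568
gripper_force: 62.7
```

```bash
python3 -c "
from h import *
goto(*tgt(-1.3,-.57,115))"
```

```text
11.0 [ 0.554  0.451 -0.116  0.929  0.241  1.864] [499.7 409.7 105.2] [-1.776 -2.335 -0.229] F [ 0.2  0.6 -2.3] g 0.57 62.7
shift [ 0.0082 -0.0004 -0.0111] turn [0.003 0.318 0.   ]
```

>>> servo_tool(commands=[[[0.002,0,-0.003],[0,0.08,0],1],[[0.004,0,-0.006],[0,0.16,0],1],[[0.006,0,-0.008],[0.002,0.24,0],1],[[0.008,0,-0.011],[0.003,0.318,0],1],[[0.008,0,-0.011],[0.003,0.318,0],1]])

```text
clock: 11.5
eef_pos: [498.1, 411.9, 115.7]
tool_rot: [-1.61, -2.107, -0.463]
contact_force: [0.6, -0.2, -2.5]
gripper_width: 0.562
gripper_force: 62.8
```

>>> servo_tool(commands=[[[0,0,0],[0,0,0],1],[[0,0,0],[0,0,0],1],[[0,0,0],[0,0,0],1],[[0,0,0],[0,0,0],1],[[0,0,0],[0,0,0],1]])

```text
clock: 12.0
eef_pos: [497.5, 416.3, 116.9]
tool_rot: [-1.601, -2.112, -0.466]
contact_force: [0.6, 0.1, -2.4]
gripper_width: 0.568
gripper_force: 62.8
```

```bash
python3 - <<'E'
from h import *
from plant import manip
s=log();R=Rn.from_rotvec(s["tool_rot"]).as_matrix();a=-R[:,0];tip=s["eef_pos"]-56*R[:,2]+93*a
print("tip",tip,"underside",tip-165*a,"angle",np.arccos(a[2]))
d=pickle.load(open("c.pkl","rb"))
for n in("scene","top"):
    c=manip.read_camera(n);im=c["pixels"].astype(int);t=proj(c,tip)[0]
    red=(im[...,0]>1.8*im[...,1])&(im[...,0]>110)&(im[...,1]<70)
    v,u=np.where(red);m=(abs(u-t[0])<110)&(abs(v-t[1])<110);p=np.c_[u[m],v[m]].astype(float);ev=np.linalg.svd(p-p.mean(0),full_matrices=False)[2][0]
    m0,m1=proj(c,[tip-140*a,tip-50*a]);print(n,"tip px",t.round(1),"red centroid",p.mean(0).round(),len(p),"dir",ev.round(2),"pred body",m0.round(),m1.round(),((m1-m0)/np.linalg.norm(m1-m0)).round(2))
    w=(im.min(2)>150); x0,y0=t.astype(int);print("change near bystanders",[int(np.abs(im-d[n]["pixels"].astype(int)).max(2)[y-12:y+12,x-12:x+12].mean()) for x,y in ([(253,195),(237,225),(219,257)] if n=="scene" else [(328,170),(274,177),(231,178)])])
E
```

```text
12.0 [ 0.398  0.448 -0.216  0.829  0.563  1.718] [497.5 416.3 116.9] [-1.601 -2.112 -0.466] F [ 0.6  0.1 -2.4] g 0.57 62.8
tip [526.83047073 311.83328725 114.06336312] underside [489.34239068 445.79075725 202.80478573] angle 2.138653547979036
scene tip px [242.4 286.1] red centroid [227. 309.] 1091 dir [-0.53  0.85] pred body [225. 312.] [237. 294.] [ 0.55 -0.83]
change near bystanders [21, 67, 65]
top tip px [179.6 223. ] red centroid [121. 229.] 504 dir [-0.99  0.13] pred body [119. 232.] [159. 226.] [ 0.99 -0.14]
change near bystanders [13, 15, 40]
```

```bash
python3 -c "
from plant import manip
print(manip.finish_job())"
```

```text
the job is handed in; nothing more can be done
None
```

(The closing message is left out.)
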